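# Find the heavy side of a shaker rotor and hold it down

## Robot

A 6-joint arm with a two-finger parallel gripper is mounted at the origin on the work surface. World frame = base frame: x ahead of the robot, y to its left, z up, the work surface at z = 0. Lengths are in mm, angles in rad, forces in N, time in s.
With the tool pointing down it reaches from about 350 to 875 mm from the base axis. Payload 4.2 kg.
Tool frame: the origin (TCP) lies at the very end of the fingers, on their centre line; the grasp point (between the pads) lies 19 mm behind it; z points along the fingers, y is the line along which they close (so a half turn about z gives the same grasp; the last joint's range is limited). The gripper opens to 85 mm and grips with 20 to 120 N. Pads are 22 mm wide; open, the fingers measure 114 mm over their backs; the gripper's body (76 mm by 85 mm) begins 54 mm behind the grasp point. The pads swing forward as they close: fully open they stand 13 mm farther back than shut.
Start: joints at [-1.005, 0.385, 0.008, 0, -1.194, -0.259], TCP at [188.772, -595.789, 231.312] pointing down, gripper open.
Joint ranges: [-3.14, 3.14], [-1.21, 2.06], [-1.07, 1.41], [-3.16, 2.05], [-2.99, -0.16], [-3.1, 3.1]. Speed limits (rad/s): [2.79, 2.79, 3.14, 3.14, 3.14, 3.14].

## Interface

Orientations are given as a unit quaternion [x, y, z, w].
In Python, from bench import arm gives the robot as it stands. The module is installed in compiled form; this text tells all that it offers.
- The arm moves only by the tool drive_tool, never from a script. Its argument "targets" is a list of rows, each a list of 5 numbers: the closure, from -1 (fully open) to 1 (shut), then the shift along the tool's x, y, z in mm, then the turn about the tool's z in degrees. In form: [[grip, tx, ty, tz, roll], ...]. A call has 1 to 12 rows; each row is the pose to reach, as a shift and turn from the pose commanded when the call began, along the tool's axes at that moment; what a row does not reach only later rows make up. A row lasts 1/10 s, in which the tool goes at most 50 mm and 8.59 degrees, less where a joint would pass 70% of its speed; a pose out of reach is approached as far as the arm can. A call with a gripper value outside its range is refused whole. The fingers move at their own pace and stop on an object; the grip force is fixed at half the most. Time passes only in rows, so rows that repeat a pose let the fingers close. It gives the time, the measured TCP pose, the force, the opening and the grip force at its end, in the units of the state.
- arm.read_state(): the state, without advancing time (a new reading comes with each control period).
- arm.get_image(name): name is "side" or "top" or "wrist"; returns the picture (384x512x3 uint8, blue, green, red); there is no depth.
- arm.camera_params(name): a dict with "fov_y" (degrees; the focal length in pixels is half the picture's height over the tangent of half this angle, whatever the lens; pixels are square), "cx", "cy" (the principal point, pixels), "rvec" (rotation vector, rad) and "tvec" (3), from world to camera coordinates, as OpenCV has them; the wrist camera has in their place "tool_from_camera" (4x4, takes a point from camera to tool coordinates, whose origin is the TCP and whose axes are the flange's). Camera axes: x right, y down, z forward; pixel columns grow to the right and rows downward; lengths in mm; the calibration is good to about 2 mm. The wrist camera is an equidistant fisheye: a pixel r from the principal point sees the ray r / f radians off the axis. A picture is of the moment at which its call begins: read the wrist's pose just before it. camera_params takes no time and is no camera call.
- arm.job_done(): hands the job in; it is judged then, once.
The state is a dict: "clock": time; "joints": joint angles; "joint_vel": joint speeds; "joint_efforts": joint torques, N m; "position": TCP position; "ee_rot": TCP orientation; "contact_force": force on the tool from outside, world axes, zero at the start; "wrist_torque": the same for the moment, N m; "gripper_width": finger opening in mm; "grasp_force": force on a finger pad.
Only numpy, scipy, OpenCV 4.12 (cv2) and the standard library are available. Lean on these libraries where they do the work, as an engineer would, in place of code of your own. Each camera call takes 0.05 s, during which the arm holds its last target. There are 200 camera calls.

## Task

The grey drum on the spin stand is a shaker rotor with an off-centre weight hidden inside. Turn it by hand to find by feel which side is heavy, then turn it so that the heavy side points straight down and finish while still gripping the drum steadily there, so that its sensor can be zeroed. Leave the circuit board, the screwdriver and the jar where they are.

Things in the scene. Friction and masses are not known exactly. Their poses are not given: they have to be found in the camera images.
- axle (a point): Centre of the drum, on its level axle, 130 mm above the bench; fixed to the stand, does not turn. y axis along the axle, z up, x level and across it. The drum is a closed grey plastic disc, 140 mm across, 22 mm thick along the axle; turns without end; 0.4 kg plus a hidden weight of 0.2 to 0.26 kg, 45 mm off the axle, which pulls with at most 0.09 to 0.12 N m (1.3 to 1.7 N at the rim).
- stand: Spin stand, fixed to the bench; origin on the bench right under the axle's centre. Base plate 170 (x) by 150 (y) by 12 mm; a bearing post on each side of the drum, 30 mm wide in x, from 41 to 53 mm out along y, its top 148 mm above the bench (30 mm free between drum and post).
- rim_top (a point): The highest point of the drum's rim, 200 mm above the bench, over the axle; fixed to the stand, does not turn. Here the drum can be pinched from above across its two flat faces (22 mm) and swung round the axle, 35 degrees or so either way per grasp, the tool tilting along with it.
- bearing (a point): Where the axle meets the +y post. Greased bearing: steady drag of 0.072 N m plus 0.03 N m per rad/s. Let go, the drum stays put if its heavy side is within about 40 to 55 degrees of straight down or straight up; else it rolls slowly (1 to 3 s) towards heavy side down and stops short of it, by the same angle from either side, never swinging past. It may be rolling so at the start.
- red_mark (a point): Middle of the red mark on the rim, 70 mm from the axle; turns with the drum, z axis outward, y along the axle. Four 12 mm wide marks on rim and faces, a quarter turn apart: red, yellow, blue, green in the sense that turns the axle's +z towards its +x; narrow white ones halfway between. Which side of the drum is heavy relative to the marks differs every time and cannot be seen.
- board: Green circuit board 130 by 100 mm on 4 mm feet, parts up to 35 mm high; origin under its centre. Leave it alone.
- screwdriver: Screwdriver lying on the bench, 170 mm long along its x axis; origin under its middle. Leave it alone.
- jar: Amber screw jar with black cap, 48 mm across, 60 mm high, origin under its centre. Leave it alone.
Not all that is in view belongs to the job. What is meant by the stand is not orange or purple, and is the smaller of those in its own colour.

How it is judged:
By the outcome, as a careful person would: the job done as asked, in the order asked, and still so for the second after the job is handed in, while the arm keeps its last pose, push and grip.
It also fails if it takes over 72 s, if anything falls off the work surface, if the arm or the gripper's body presses on something with over 40 N, if the wrist force passes 120 N, or if a joint passes its speed limit or range.

## Working session

There is one attempt and no reset: what is moved stays moved. The work goes in short steps, Python scripts to look and compute and a tool call to move; the robot and the scene stay as the last step left them, time stands still between calls to the robot, and variables do not carry over. Pictures are saved under pics/ and viewed, at most 10 in all, crops included, and the job is handed in when it is done.

Besides the shell and the picture viewer there is one more tool, called as name(argument=value, ...), one argument or row to a line, values as JSON. drive_tool: Moves the arm, as the interface text tells. Its arguments: {"type":"object","properties":{"targets":{"type":"array","items":{"type":"array","items":{"type":"number"}}}},"required":["targets"]}

```bash
mkdir -p pics; cat > h.py <<'E'
import numpy as np, cv2
from scipy.spatial.transform import Rotation as R
from bench import arm
def cam(n):
    p=arm.camera_params(n); f=192/np.tan(np.radians(p["fov_y"])/2)
    K=np.array([[f,0,p["cx"]],[0,f,p["cy"]],[0,0,1]]); M=cv2.Rodrigues(np.array(p["rvec"],float))[0]
    return K,M,np.array(p["tvec"],float).ravel()
def ray(n,u,v):
    K,M,t=cam(n); d=M.T@np.linalg.inv(K)@[u,v,1]; return -M.T@t,d/np.linalg.norm(d)
def onplane(n,u,v,z):
    o,d=ray(n,u,v); return o+d*(z-o[2])/d[2]
def proj(n,P):
    K,M,t=cam(n); q=K@(M@np.asarray(P,float)+t); return q[:2]/q[2]
E
python3 - <<'E'
from h import *
s=arm.read_state(); print(s)
a=arm.get_image("side"); b=arm.get_image("top")
cv2.imwrite("pics/side1.png",a); cv2.imwrite("pics/top1.png",b)
for n in("side","top"):
    K,M,t=cam(n); print(n,K[0,0],-M.T@t,M[2])
print(arm.camera_params("wrist"))
E
```

```text
{'clock': 0.0, 'joints': array([-1.00537917e+00,  3.85537674e-01,  6.62674876e-03, -4.71374838e-04,
       -1.19399711e+00, -2.58573770e-01]), 'joint_vel': array([-0.00073021, -0.00062564, -0.00099276,  0.00064038, -0.00073952,
        0.00021747]), 'joint_efforts': array([ 3.98834009e-04, -3.92291701e+01,  1.88391244e+01,  4.18611914e+00,
       -4.72190412e-03, -1.51928919e-05]), 'position': array([ 188.60198641, -595.254643  ,  230.23744009]), 'ee_rot': array([-1.52734504e-01,  9.88266669e-01,  1.05522588e-03, -2.22073963e-04]), 'contact_force': array([-0.60961254, -0.17521308, -0.33758211]), 'wrist_torque': array([ 0.00209332,  0.00771795, -0.01508504]), 'grasp_force': 0.0, 'gripper_width': 85.77766957289013}
side 485.0611236066725 [  457.87835307 -1339.24479688   869.81539177] [ 0.04160085  0.86929445 -0.49254089]
top 358.6452754378619 [ 395.48454921  -51.91294641 1078.86414966] [ 0.14343951  0.00345356 -0.98965306]
{'fov_y': 65.70646984690485, 'cx': 258.8793141981926, 'cy': 194.5985115198957, 'tool_from_camera': array([[-7.39812265e-04, -9.61394496e-01, -2.75172812e-01,
         6.82482772e+01],
       [ 9.99999452e-01, -5.07457736e-04, -9.15587495e-04,
         1.14301436e+00],
       [ 7.40602205e-04, -2.75173338e-01,  9.61394344e-01,
        -1.42717524e+02],
       [ 0.00000000e+00,  0.00000000e+00,  0.00000000e+00,
         1.00000000e+00]])}
```

View pics/side1.png

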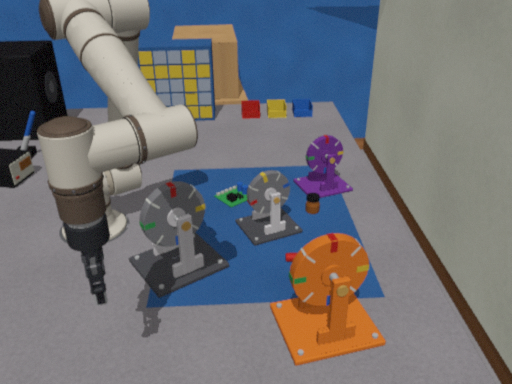

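View pics/top1.png

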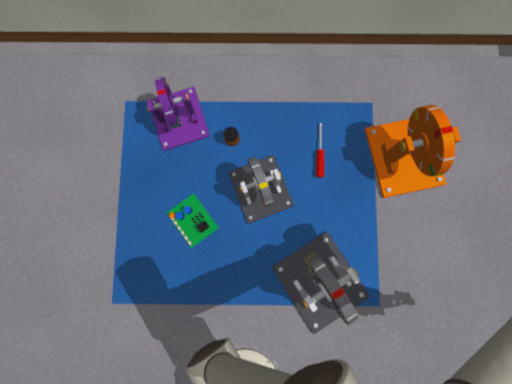

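The side view shows grey stands at (173,215) and (268,195), orange at (330,275) and purple at (322,160). In the top view the grey ones are at (322,285) and (262,188). The one meant is the smaller grey, at side (268,195) and top (262,188). Next I confirm it in one crop and measure it.

```bash
python3 - <<'E'
from h import *
a=cv2.imread("pics/side1.png"); b=cv2.imread("pics/top1.png")
A=cv2.resize(a[160:250,225:315],(540,540),interpolation=cv2.INTER_CUBIC)[:, :400]
A=cv2.resize(a[160:250,230:310],None,fx=5,fy=5,interpolation=cv2.INTER_CUBIC)
B=cv2.resize(b[145:235,220:300],None,fx=5,fy=5,interpolation=cv2.INTER_CUBIC)
cv2.imwrite("pics/crop1.png",np.hstack([A,B]))
hsv=cv2.cvtColor(b,cv2.COLOR_BGR2HSV)
m=((hsv[...,2]<110)&(hsv[...,1]<80)).astype(np.uint8)
m2=(hsv[...,1]<110).astype(np.uint8)   # not blue mat
for mm in(m2,):
    mm=mm.copy(); keep=np.zeros_like(mm); keep[145:235,222:300]=1; mm*=keep
    c=max(cv2.findContours(mm,0,2)[0],key=cv2.contourArea); h=cv2.convexHull(c)
    r=cv2.minAreaRect(c); print(r, cv2.contourArea(c))
    P=np.array([onplane("top",*p,12) for p in cv2.boxPoints(r)]); print(P.round(1)); print(np.linalg.norm(P-np.roll(P,1,0),axis=1), P.mean(0))
# large
keep=np.zeros_like(m); keep[225:340,262:375]=1; mm=m2*keep
E
```

```text
((259.6541442871094, 186.52871704101562), (60.16643142700195, 49.628990173339844), 68.5522689819336) 2671.5
[[ 624.2   63.9   12. ]
 [ 681.8  -76.1   12. ]
 [ 510.2 -142.6   12. ]
 [ 455.    -5.2   12. ]]
[182.71244639 151.42996861 184.03037681 148.00185923] [567.80363866 -39.99129815  12.        ]
```

View pics/crop1.png

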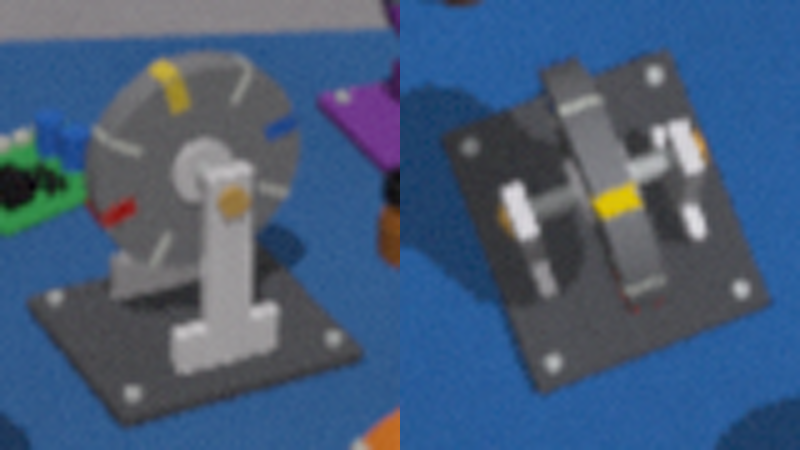

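The crop shows the grey stand with a drum, two posts and four marks: red at (117,213), yellow at (170,85), blue at (283,128). Its base measures about 170 x 150 mm, so this is the small one. Now the exact pose.

```bash
cat >> h.py <<'E'
def quad():
    c=[(443,137),(667,52),(770,303),(543,392)]
    b=[(470,148),(655,75),(741,288),(553,363)]
    f=lambda L,z:np.array([onplane("top",(x-400+.5)/5+220-.5,(y+.5)/5+145-.5,z) for x,y in L])
    return f(c,12),f(b,14)
E
python3 - <<'E'
from h import *
for P in quad():
    print(P.round(1).tolist(), np.linalg.norm(P-np.roll(P,1,0),axis=1).round(1), P.mean(0).round(1))
    X=(P[3]-P[0]+P[2]-P[1]); Y=(P[1]-P[0]+P[2]-P[3])
    print(np.degrees(np.arctan2(X[1],X[0])),np.degrees(np.arctan2(Y[1],Y[0])))
b=cv2.imread("pics/top1.png"); hsv=cv2.cvtColor(b,cv2.COLOR_BGR2HSV)
# axle line from posts' tops (148) in crop: white caps (519,210),(684,145)
for (x,y) in [(519,210),(684,145)]: print("post",onplane("top",(x-400)/5+220,y/5+145,148).round(1))
for (x,y) in [(617,200)]: print("yellow z200",onplane("top",(x-400)/5+220,y/5+145,199).round(1))
E
```

```text
[[610.6, 55.6, 12.0], [664.5, -80.0, 12.0], [511.0, -142.1, 12.0], [456.8, -7.1, 12.0]] [166.1 145.9 165.6 145.5] [560.7 -43.4  12. ]
-157.8910507997753 -68.24475457311722
[[603.6, 38.9, 14.0], [649.6, -72.7, 14.0], [519.6, -124.7, 14.0], [473.9, -12.9, 14.0]] [139.6 120.7 139.9 120.7] [561.7 -42.8  14. ]
-158.20232372642275 -67.6862902818743
post [543.3   0.  148. ]
post [578.8 -86.6 148. ]
yellow z200 [540.6 -51.5 199. ]
```

drive_tool(
  targets=[
    [-1,0,0,-50,0],
    [-1,-35,28,-90,0],
    [-1,-522,414,-90,-4.4],
    [-1,-522,414,-90,-4.4],
    [-1,-522,414,-90,-4.4],
    [-1,-522,414,-90,-4.4],
    [-1,-522,414,-90,-4.4],
    [-1,-522,414,-90,-4.4],
    [-1,-522,414,-90,-4.4],
    [-1,-522,414,-90,-4.4],
    [-1,-522,414,-90,-4.4],
    [-1,-522,414,-90,-4.4],
  ],
)

```text
clock: 1.3
position: [489.7, -148.3, 319.8]
ee_rot: [-0.191, 0.982, 0.0, -0.0]
contact_force: [0.4, -0.5, 0.8]
gripper_width: 85.1
grasp_force: 0.0
```

drive_tool(
  targets=[
    [-1,0,0,0,0],
    [-1,0,0,0,0],
  ],
)

```text
clock: 1.5
position: [489.5, -149.2, 319.2]
ee_rot: [-0.192, 0.981, 0.0, -0.001]
contact_force: [0.2, -0.9, 0.2]
gripper_width: 85.4
grasp_force: 0.0
```

drive_tool(
  targets=[
    [-1,-41,28,5,0],
    [-1,-82,55,20,0],
    [-1,-106,72,60,0],
    [-1,-106,72,60,0],
  ],
)

```text
clock: 1.9
position: [558.6, -42.6, 253.8]
ee_rot: [-0.191, 0.982, 0.001, -0.005]
contact_force: [-1.6, -0.5, -1.4]
gripper_width: 85.2
grasp_force: 0.0
```

```bash
python3 - <<'E'
from h import *
s=arm.read_state(); print(s["position"].round(1),s["ee_rot"].round(4),s["joints"].round(2),s["clock"])
w=arm.get_image("wrist"); a=arm.get_image("side")
cv2.imwrite("pics/w2raw.png",w)
A=cv2.resize(a[160:250,225:315],(384,384),interpolation=cv2.INTER_CUBIC)[:,:280]
cv2.imwrite("pics/w2.png",np.hstack([w,A])); cv2.imwrite("pics/s2raw.png",a)
E
```

```text
[558.6 -42.6 253.8] [-0.1909  0.9816  0.0012 -0.0054] [ 0.21  0.26 -0.11 -0.   -1.21 -1.4 ] 1.9
```

View pics/w2.png

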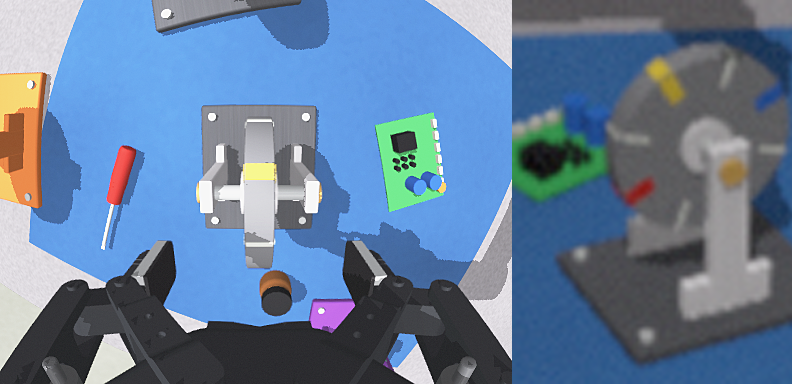

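The wrist view shows the drum centred at column 260 between fingers (inner edges 174 and 344), with the yellow mark at (260,172). The drum has not rolled. I'll write the mark-angle reader (phi from top towards stand +x).

```bash
cat >> h.py <<'E'
C=np.array([561.,-43.,130.]); ex=np.array([np.cos(np.radians(22)),np.sin(np.radians(22)),0]); ey=np.array([-ex[1],ex[0],0]); ez=np.array([0,0,1.])
S=np.c_[ex,ey,ez]
OFF={"red":0,"yellow":90,"blue":180,"green":270}
def masks(im):
    h=cv2.cvtColor(im,cv2.COLOR_BGR2HSV); H,Sa,V=[h[...,i].astype(int) for i in range(3)]
    return {"red":((H<8)|(H>172))&(Sa>130)&(V>60),"yellow":(H>22)&(H<34)&(Sa>90)&(V>80),"blue":(H>112)&(H<126)&(Sa>120)&(V>60),"green":(H>45)&(H<80)&(Sa>110)&(V>50)}
def wray(w,s,u,v):
    p=arm.camera_params("wrist"); f=192/np.tan(np.radians(p["fov_y"])/2); T=np.array(p["tool_from_camera"])
    x,y=u-p["cx"],v-p["cy"]; r=np.hypot(x,y)+1e-9; th=r/f
    d=np.stack([np.sin(th)*x/r,np.sin(th)*y/r,np.cos(th)],-1)
    Q=R.from_quat(s["ee_rot"]).as_matrix()
    return Q@T[:3,3]+s["position"], d@T[:3,:3].T@Q.T
def cyl(o,d,rad=70.):
    o=(o-C)@S; d=d@S
    a=d[:,0]**2+d[:,2]**2; b=o[0]*d[:,0]+o[2]*d[:,2]; c=o[0]**2+o[2]**2-rad**2
    D=b*b-a*c; t=np.where(D>0,(-b-np.sqrt(np.maximum(D,0)))/a,np.nan)
    P=o+d*t[:,None]; return np.degrees(np.arctan2(P[:,0],P[:,2])),P[:,1]
def wmarks(w,s):
    out={}
    for k,m in masks(w).items():
        v,u=np.nonzero(m); 
        if len(u)==0: continue
        ph,y=cyl(*wray(w,s,u.astype(float),v.astype(float))); g=np.abs(y)<9.5
        if g.sum()>25: q=ph[g]; out[k]=(round(float((q.min()+q.max())/2),1),round(float(np.ptp(q)),1),int(g.sum()))
    return out
def look(view=None):
    s=arm.read_state(); w=arm.get_image("wrist"); m=wmarks(w,s)
    red={k:round(v[0]-OFF[k],1)%360 for k,v in m.items()}
    print(round(s["clock"],2),"marks(mid,span,n)",m,"red at",red)
    if view: cv2.imwrite("pics/"+view,w)
    return s,w
E
python3 - <<'E'
from h import *
s=arm.read_state(); w=cv2.imread("pics/w2raw.png"); print(wmarks(w,s))
Q=R.from_quat(s["ee_rot"]).as_matrix(); print(((C-s["position"])@Q).round(1),(Q.T@ex).round(3))
# check drum edges: columns at row 210
for u,v in[(246,205),(274,205),(260,120),(260,268)]: print(u,v,cyl(*wray(w,s,np.array([float(u)]),np.array([float(v)]))))
# post-top check on plane z=148
for u,v in[(205,180),(313,180),(222,150),(305,150)]:
    o,d=wray(w,s,np.array([float(u)]),np.array([float(v)])); P=o+d*(148-o[2])/d[:,2:]; print(((P-C)@S).round(1))
E
```

```text
{'yellow': (-23.7, 9.6, 445)}
[ -2.1   1.4 129. ] [-1.     0.001 -0.003]
246 205 (array([-3.70006544]), array([-9.75550893]))
274 205 (array([-3.67756615]), array([10.24503287]))
260 120 (array([-64.90327555]), array([0.40525343]))
260 268 (array([nan]), array([nan]))
[[-11.1 -48.3  18. ]]
[[-10.9  47.3  18. ]]
[[-37.6 -32.3  18. ]]
[[-37.6  39.3  18. ]]
```

drive_tool(
  targets=[
    [-0.2,31,1.4,30,0],
    [-0.2,31,1.4,65,0],
    [-0.2,31,1.4,95,0],
    [-0.2,31,1.4,95,0],
    [1,31,1.4,95,0],
    [1,31,1.4,95,0],
    [1,31,1.4,95,0],
    [1,31,1.4,95,0],
  ],
)

```text
clock: 2.8
position: [531.7, -53.2, 167.7]
ee_rot: [-0.19, 0.982, 0.001, 0.002]
contact_force: [-3.9, 4.8, 4.3]
gripper_width: 20.9
grasp_force: 59.1
```

```bash
python3 - <<'E'
from h import *
s,w=look("w3.png")
Q=R.from_quat(s["ee_rot"]).as_matrix(); print(s["position"],((C-s["position"])@Q).round(1),s["gripper_width"],s["grasp_force"],s["contact_force"],s["wrist_torque"])
E
```

```text
2.8 marks(mid,span,n) {'yellow': (-25.8, 9.9, 880)} red at {'yellow': 244.2}
[531.70456834 -53.17561226 167.70828215] [-30.8  -1.6  37.8] 20.928510547926397 59.11561846733093 [-3.89126443  4.78062801  4.3419551 ] [ 1.56404864  1.12587571 -0.05118861]
```

View pics/w3.png

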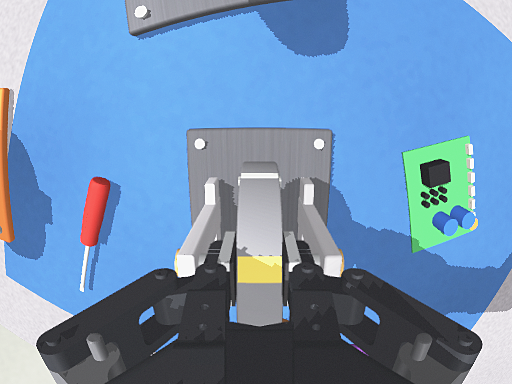

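Gripped: fingers on both faces at about (232,270) and (288,270), yellow on the rim at (260,268). Now I swing to +35°.

drive_tool(
  targets=[
    [1,-6.1,0,-3.7,0],
    [1,-12.5,0,-6.6,0],
    [1,-19.3,0,-8.8,0],
    [1,-26.2,0,-10.1,0],
    [1,-33.3,0,-10.5,0],
    [1,-40.4,0,-10.1,0],
    [1,-47.3,0,-8.8,0],
    [1,-54.1,0,-6.6,0],
    [1,-60.5,0,-3.7,0],
    [1,-66.6,0,0,0],
    [1,-66.6,0,0,0],
  ],
)

```text
clock: 3.95
position: [590.2, -29.6, 166.9]
ee_rot: [-0.191, 0.982, 0.0, -0.004]
contact_force: [-8.3, 2.2, 6.3]
gripper_width: 21.0
grasp_force: 63.8
```

```bash
python3 - <<'E'
from h import *
s,w=look("w4.png")
Q=R.from_quat(s["ee_rot"]).as_matrix(); print(s["position"],((C-s["position"])@Q).round(1),s["gripper_width"],s["grasp_force"],s["contact_force"],s["wrist_torque"],s["ee_rot"])
E
```

```text
3.95 marks(mid,span,n) {'red': (-58.0, 12.4, 215), 'yellow': (24.7, 14.8, 698)} red at {'red': 302.0, 'yellow': 294.7}
[590.24378037 -29.6421013  166.85053368] [31.9 -1.5 37.1] 20.981183205960118 63.83554816246033 [-8.28011669  2.18770681  6.30390676] [ 0.28953231  2.90834468 -0.14579262] [-1.90520271e-01  9.81676900e-01  9.41907103e-05 -3.53291968e-03]
```

drive_tool(
  targets=[
    [-0.2,-0.5,-1,0,0],
    [-0.2,-0.5,-1,0,0],
    [-0.2,-0.5,-1,0,0],
  ],
)

```text
clock: 4.3
position: [595.0, -30.1, 166.2]
ee_rot: [-0.191, 0.982, -0.0, 0.002]
contact_force: [-0.7, -0.2, -0.2]
gripper_width: 51.5
grasp_force: 0.0
```

```bash
python3 - <<'E'
from h import *
s,w=look()
print(s["position"],s["gripper_width"])
for i in range(12):arm.get_image("top")
s,w=look("w5.png")
E
```

```text
4.3 marks(mid,span,n) {'red': (-63.1, 6.2, 65), 'yellow': (7.5, 12.1, 1245)} red at {'red': 296.9, 'yellow': 277.5}
[595.00281464 -30.08171683 166.17215754] 51.49637697020151
4.95 marks(mid,span,n) {'yellow': (-19.3, 10.2, 1413)} red at {'yellow': 250.7}
```

View pics/w5.png

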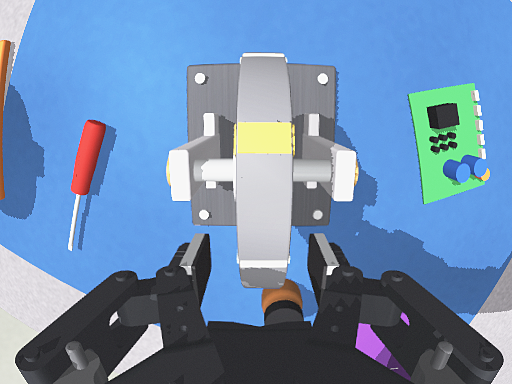

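The drum rolled back by itself: yellow is now at (265,138), phi about -19. I'll wait for it to stop.

```bash
python3 - <<'E'
from h import *
for j in range(3):
    for i in range(9):arm.get_image("top")
    s,w=look()
Q=R.from_quat(s["ee_rot"]).as_matrix(); print(((C-s["position"])@Q).round(1))
E
```

```text
5.45 marks(mid,span,n) {'yellow': (-23.8, 10.4, 1358)} red at {'yellow': 246.2}
5.95 marks(mid,span,n) {'yellow': (-24.1, 11.2, 1342)} red at {'yellow': 245.9}
6.45 marks(mid,span,n) {'yellow': (-24.5, 11.2, 1297)} red at {'yellow': 245.5}
[35.4  0.3 35. ]
```

drive_tool(
  targets=[
    [1,0,0,0,0],
    [1,0,0,0,0],
    [1,0,0,0,0],
    [1,8.8,0,-5.1,0],
    [1,18.3,0,-8.5,0],
    [1,28.2,0,-10.3,0],
    [1,38.3,0,-10.3,0],
    [1,48.3,0,-8.5,0],
    [1,57.8,0,-5.1,0],
    [1,66.6,0,0,0],
    [1,70,0,2.5,0],
    [1,70,0,2.5,0],
  ],
)

```text
clock: 7.7
position: [533.9, -52.4, 167.6]
ee_rot: [-0.191, 0.981, 0.001, 0.008]
contact_force: [-3.8, 14.4, 16.2]
gripper_width: 21.1
grasp_force: 65.5
```

drive_tool(
  targets=[
    [-0.2,0,0,0,0],
    [-0.2,0,0,0,0],
    [-0.2,0,0,0,0],
  ],
)

```text
clock: 8.0
position: [528.4, -56.6, 161.9]
ee_rot: [-0.19, 0.982, -0.0, -0.001]
contact_force: [0.5, 0.6, -0.2]
gripper_width: 51.2
grasp_force: 0.0
```

```bash
python3 - <<'E'
from h import *
s,w=look()
Q=R.from_quat(s["ee_rot"]).as_matrix(); print(((C-s["position"])@Q).round(1))
for i in range(4):arm.get_image("top")
s,w=look("w6.png")
E
```

```text
8.0 marks(mid,span,n) {'yellow': (-73.8, 15.2, 316)} red at {'yellow': 196.2}
[-35.4   0.4  31.8]
8.25 marks(mid,span,n) {'yellow': (-73.2, 14.9, 321)} red at {'yellow': 196.8}
```

View pics/w6.png

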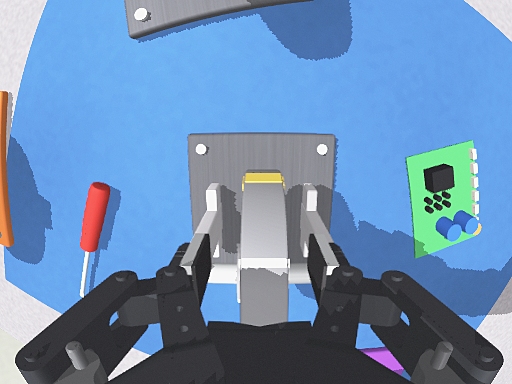

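Yellow is at (263,178), about -73°, and holding. A second swing the same way.

drive_tool(
  targets=[
    [-0.2,-25,0,-4,0],
    [-0.2,-50,0,-4,0],
    [-0.2,-70,0,0,0],
    [-0.2,-70,0,0,0],
    [1,-70,0,0,0],
    [1,-70,0,0,0],
    [1,-70,0,0,0],
    [1,-70,0,0,0],
  ],
)

```text
clock: 9.1
position: [592.5, -28.7, 162.5]
ee_rot: [-0.19, 0.982, 0.001, -0.0]
contact_force: [-1.3, 7.0, 0.9]
gripper_width: 21.5
grasp_force: 60.5
```

drive_tool(
  targets=[
    [1,8.8,0,-5.1,0],
    [1,18.3,0,-8.5,0],
    [1,28.2,0,-10.3,0],
    [1,38.3,0,-10.3,0],
    [1,48.3,0,-8.5,0],
    [1,57.8,0,-5.1,0],
    [1,66.6,0,0,0],
    [1,71,0,2.5,0],
    [1,71,0,2.5,0],
    [-0.2,71,0,2.5,0],
    [-0.2,71,0,2.5,0],
  ],
)

```text
clock: 10.2
position: [527.3, -56.7, 160.5]
ee_rot: [-0.191, 0.982, -0.0, 0.0]
contact_force: [-0.6, -0.3, 0.9]
gripper_width: 49.6
grasp_force: 0.0
```

```bash
python3 - <<'E'
from h import *
s,w=look()
Q=R.from_quat(s["ee_rot"]).as_matrix(); print(((C-s["position"])@Q).round(1),s["gripper_width"])
for i in range(6):arm.get_image("top")
s2,w2=look()
a=arm.get_image("side"); A=cv2.resize(a[160:250,225:315],(384,384),interpolation=cv2.INTER_CUBIC)[:,:280]
cv2.imwrite("pics/w7.png",np.hstack([w2,A]))
E
```

```text
10.2 marks(mid,span,n) {} red at {}
[-36.4   0.1  30.5] 49.55673398718867
10.55 marks(mid,span,n) {} red at {}
```

View pics/w7.png

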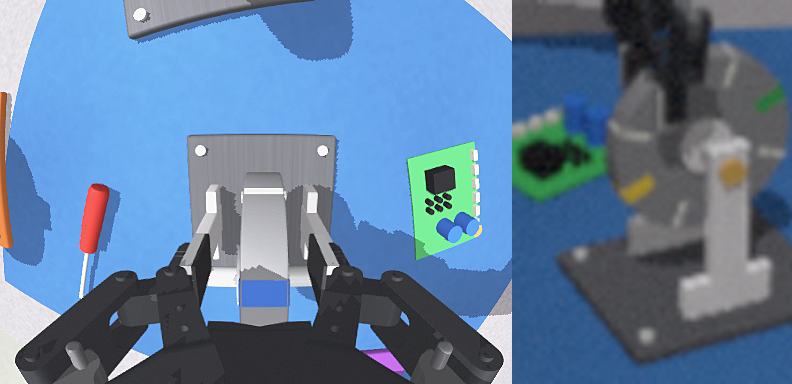

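Now blue is at (264,292), a white mark at (263,190), and yellow is at the lower left in the side view (638,188). The blue mask missed its mark, so I'll fix that and look again.

```bash
python3 - <<'E'
from h import *
w=cv2.imread("pics/w7.png"); h=cv2.cvtColor(w,cv2.COLOR_BGR2HSV); print(h[293,250:280:8],h[100,100],h[268,255])
E
sed -i 's/(H>112)&(H<126)&(Sa>120)&(V>60)/(H>104)\&(H<126)\&(Sa>110)\&(V>60)/' h.py
python3 - <<'E'
from h import *
s=arm.read_state()
s,w=look()
for i in range(9):arm.get_image("top")
s,w=look()
E
```

```text
[[110 166 215]
 [110 168 216]
 [110 166 215]
 [110 168 214]] [105 140 241] [120   9 180]
10.65 marks(mid,span,n) {'yellow': (-87.2, 0.1, 28), 'blue': (-19.9, 15.1, 1121)} red at {'yellow': 182.8, 'blue': 160.1}
11.15 marks(mid,span,n) {'yellow': (-87.1, 2.0, 49), 'blue': (-17.4, 10.7, 1012)} red at {'yellow': 182.9, 'blue': 162.6}
```

```bash
python3 - <<'E'
from h import *
w=cv2.imread("pics/w7.png")[:,:512]; s=arm.read_state(); print("10.55",wmarks(w,s))
for j in range(3):
    for i in range(9):arm.get_image("top")
    s,w=look()
E
```

```text
10.55 {'blue': (-20.4, 16.6, 1080)}
11.65 marks(mid,span,n) {'yellow': (-85.7, 5.2, 56), 'blue': (-16.8, 10.4, 1014)} red at {'yellow': 184.3, 'blue': 163.2}
12.15 marks(mid,span,n) {'yellow': (-85.7, 5.2, 53), 'blue': (-16.8, 10.4, 1035)} red at {'yellow': 184.3, 'blue': 163.2}
12.65 marks(mid,span,n) {'yellow': (-85.6, 5.1, 50), 'blue': (-16.8, 10.4, 1010)} red at {'yellow': 184.4, 'blue': 163.2}
```

drive_tool(
  targets=[
    [-0.2,-25,0,-4,0],
    [-0.2,-50,0,-4,0],
    [-0.2,-71,0,0,0],
    [-0.2,-71,0,0,0],
    [-0.2,-71,0,0,0],
  ],
)

```text
clock: 13.2
position: [593.5, -30.0, 159.3]
ee_rot: [-0.191, 0.982, 0.0, -0.001]
contact_force: [0.2, 0.1, -0.3]
gripper_width: 51.1
grasp_force: 0.0
```

```bash
python3 - <<'E'
from h import *
s,w=look("w8.png")
Q=R.from_quat(s["ee_rot"]).as_matrix(); print(((C-s["position"])@Q).round(1),s["gripper_width"])
E
```

```text
13.2 marks(mid,span,n) {'blue': (-10.5, 123.3, 1473)} red at {'blue': 169.5}
[35.   0.1 29.4] 51.06729593377699
```

drive_tool(
  targets=[
    [-0.2,20,0,-4,0],
    [-0.2,36,0,-8,0],
    [-0.2,36,0,-8,0],
    [-0.2,36,0,-8,0],
  ],
)

```text
clock: 13.65
position: [560.3, -43.8, 168.6]
ee_rot: [-0.19, 0.982, -0.0, 0.001]
contact_force: [0.0, 0.3, -0.2]
gripper_width: 51.3
grasp_force: 0.0
```

```bash
python3 - <<'E'
from h import *
s,w=look("w9.png")
Q=R.from_quat(s["ee_rot"]).as_matrix(); print(((C-s["position"])@Q).round(1),s["gripper_width"])
E
```

```text
13.65 marks(mid,span,n) {'blue': (4.2, 51.5, 236)} red at {'blue': 184.2}
[-0.9  0.5 38.7] 51.25169576479552
```

```bash
python3 - <<'E'
t=open("h.py").read()
t=t.replace("    for k,m in masks(w).items():\n        v,u","""    for k,m in masks(w).items():
        vv,uu=np.nonzero(m)
        if len(uu)==0: continue
        ph,y=cyl(*wray(w,s,uu.astype(float),vv.astype(float))); g=np.abs(y)<9.5
        z=np.zeros(m.shape,np.uint8); z[vv[g],uu[g]]=1
        n,L,st,_=cv2.connectedComponentsWithStats(z)
        if n<2: continue
        m=L==1+np.argmax(st[1:,4])
        v,u""")
open("h.py","w").write(t)
E
python3 - <<'E'
from h import *
s=arm.read_state(); 
w=cv2.imread("pics/w9.png"); print("mid",wmarks(w,s))
s["position"]=np.array([593.5,-30,159.3]); print("plus",wmarks(cv2.imread("pics/w8.png"),s))
E
```

```text
mid {'blue': (7.4, 32.3, 166)}
plus {'blue': (-17.0, 9.5, 1050)}
```

View pics/w9.png

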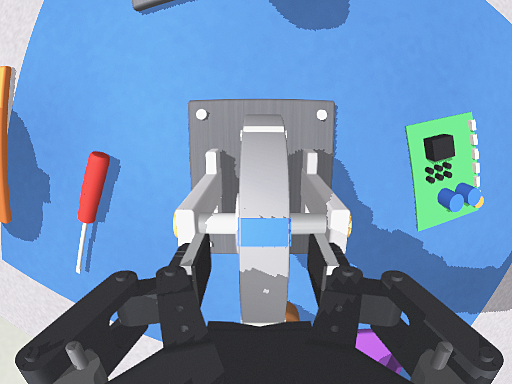

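Blue is at (265,231) here. From the two measured stops (yellow -24.5, then blue -17, i.e. red 245.5 and 163.0), heavy-down is red at 204.3, so blue goes to +24.3. Next I grip and swing about +41°.

drive_tool(
  targets=[
    [-0.2,20,0,2,0],
    [-0.2,35,0,7,0],
    [-0.2,35,0,7,0],
    [1,35,0,7,0],
    [1,35,0,7,0],
    [1,35,0,7,0],
    [1,35,0,7,0],
  ],
)

```text
clock: 14.4
position: [528.1, -54.6, 161.2]
ee_rot: [-0.191, 0.982, 0.001, -0.0]
contact_force: [-4.0, 8.2, 4.7]
gripper_width: 21.2
grasp_force: 59.1
```

drive_tool(
  targets=[
    [1,-5,0,-3.6,0],
    [1,-11.2,0,-6.9,0],
    [1,-17.8,0,-9.4,0],
    [1,-24.6,0,-11.2,0],
    [1,-31.7,0,-12.2,0],
    [1,-38.7,0,-12.2,0],
    [1,-42.8,0,-11.8,0],
    [1,-42.8,0,-11.8,0],
    [1,-42.8,0,-11.8,0],
  ],
)

```text
clock: 15.3
position: [562.8, -40.6, 171.1]
ee_rot: [-0.19, 0.982, 0.001, -0.007]
contact_force: [-10.9, 3.1, 3.8]
gripper_width: 20.9
grasp_force: 60.2
```

```bash
sed -i 's/(H>104)&(H<126)/(H>100)\&(H<126)/' h.py; python3 - <<'E'
from h import *
s,w=look("w10.png")
Q=R.from_quat(s["ee_rot"]).as_matrix(); print(((C-s["position"])@Q).round(1),s["gripper_width"],s["grasp_force"],s["contact_force"])
a=arm.get_image("side"); A=cv2.resize(a[160:250,225:315],(384,384),interpolation=cv2.INTER_CUBIC)[:,:280]
cv2.imwrite("pics/w10c.png",np.hstack([w,A]))
E
```

```text
15.3 marks(mid,span,n) {'yellow': (-67.7, 13.9, 181), 'blue': (16.1, 10.2, 616)} red at {'yellow': 202.3, 'blue': 196.1}
[ 2.  -1.7 41.1] 20.86277659475782 60.21212697029114 [-10.90121205   3.13731891   3.78672258]
```

View pics/w10c.png

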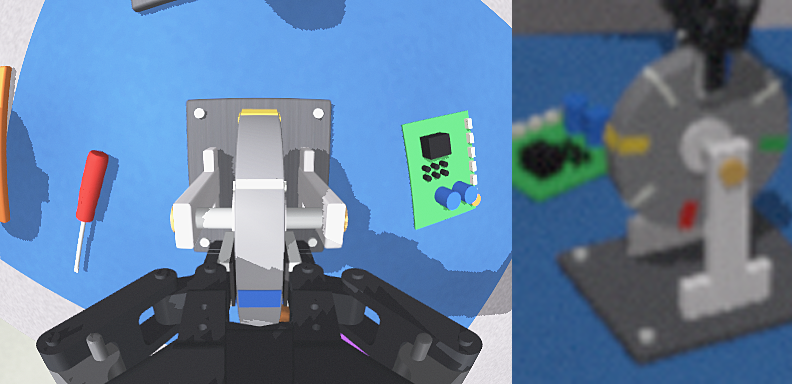

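Blue is at (260,298), white at (260,184) and yellow at (260,113). That is about 8° short, so I swing on.

drive_tool(
  targets=[
    [1,-4.5,0,0.6,0],
    [1,-9,0,1.8,0],
    [1,-9,0,1.8,0],
    [1,-9,0,1.8,0],
  ],
)

```text
clock: 15.8
position: [571.8, -37.0, 169.9]
ee_rot: [-0.19, 0.982, 0.001, -0.006]
contact_force: [-10.7, 4.7, 4.0]
gripper_width: 21.4
grasp_force: 61.0
```

```bash
cat >> h.py <<'E'
def white(w,s,lo,hi):
    g=cv2.cvtColor(w,cv2.COLOR_BGR2GRAY).astype(float); rows=np.arange(60,330.); 
    # brightness profile along rows of the rim: mean of columns near the rim's middle
    prof=g[60:330,250:271].mean(1); ph,y=cyl(*wray(w,s,np.full(270,260.),rows))
    k=(ph>lo)&(ph<hi); p=prof[k]-np.median(prof[k]); p[p<0.5*p.max()]=0
    return (p*ph[k]).sum()/p.sum(), p.max(), np.ptp(ph[k][p>0])
E
python3 - <<'E'
from h import *
s,w=look("w11.png")
Q=R.from_quat(s["ee_rot"]).as_matrix(); print(((C-s["position"])@Q).round(1),s["grasp_force"],s["contact_force"])
print("white",white(w,s,-45,-5))
E
```

```text
15.8 marks(mid,span,n) {'yellow': (-64.2, 7.9, 263), 'blue': (25.4, 11.5, 519)} red at {'yellow': 205.8, 'blue': 205.4}
[11.8 -1.7 40. ] 60.99176466464996 [-10.66207105   4.67184381   4.00049026]
white (np.float64(-22.010322447183427), np.float64(33.76190476190476), np.float64(3.3932954375520126))
```

drive_tool(
  targets=[
    [1,-1,0,0.2,0],
    [1,-1,0,0.2,0],
    [1,-1,0,0.2,0],
    [1,-1,0,0.2,0],
    [1,-1,0,0.2,0],
    [1,-1,0,0.2,0],
    [1,-1,0,0.2,0],
    [1,-1,0,0.2,0],
  ],
)

```text
clock: 16.65
position: [572.0, -36.9, 169.8]
ee_rot: [-0.19, 0.982, 0.001, -0.007]
contact_force: [-12.0, 3.8, 4.9]
gripper_width: 20.7
grasp_force: 61.2
```

```bash
python3 - <<'E'
from h import *
s,w=look("w12.png"); print("white",white(w,s,-45,-5),np.abs(s["joint_vel"]).max(),s["grasp_force"])
r=white(w,s,-45,-5)[0]-135+360
if abs(r-204.3)<2.5 and s["grasp_force"]>40: print(arm.job_done())
E
```

```text
16.65 marks(mid,span,n) {'yellow': (-64.7, 9.2, 290), 'blue': (25.6, 11.5, 519)} red at {'yellow': 205.3, 'blue': 205.6}
white (np.float64(-21.821920628863428), np.float64(32.78571428571428), np.float64(3.3917768721396513)) 0.0012094494152341492 61.22867703437805
the job is handed in; nothing more can be done
None
```

The job is handed in at 16.65 s: the drum is gripped steadily (about 61 N) with its heavy side down to within about 2° by my marks, set midway between the points where it rolled to a stop from each side, and the arm was kept clear of the board, screwdriver and jar.

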